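Finished matchbox through the caddy's self-closing flap

TASK

Throw away the finished matchbox that lies on the ledge of the dry-waste caddy: push the caddy's self-closing flap open with one finger and, while it is held open, push the matchbox off the ledge and in through the opening with the other finger. Do not lift the matchbox or shove it against the closed flap, and leave the other loose things on the counter where they are. Finish with the matchbox inside the caddy, the flap shut again and the hand clear.

Things in the scene. Friction and masses are not known exactly. Their poses are not given: they have to be found in the camera images.
- bin: Dry-waste caddy: fixed grey plastic box, 275 mm long, 130 mm wide, hollow, floor 6 mm thick. Origin on the counter straight below ledge_edge. Its x is level and points from the ledge over the mouth to the hinge (the way to push), y along the ledge's edge, z up. Ledge: x = -120 to 0 mm; mouth under the flap: 0 to 125 mm; solid hood 53 mm above ledge level: 129 to 155 mm
- ledge_edge (a point): Middle of the straight edge where the ledge ends and the mouth begins, on the ledge's upper face, 130 mm above the counter; axes as the caddy's. The ledge is flat and level, open at its outer end, with lips 10 mm high at its sides. The clear lane between the lips, and on between the cheeks of the mouth, is 114 mm wide (57 mm each way). The cheeks rise with the flap to about 65 mm above the ledge
- hinge_mid (a point): Middle of the flap's hinge (axis along y), 125 mm in x and 50 mm above ledge_edge; axes as the caddy's. The steel flap is 104 mm wide, 4 mm thick, 131 mm long; shut, it slopes straight down from here to the edge of the ledge, at 22 degrees to the level
- flap (a joint): Angle of the flap: 0 shut, growing as it opens inward and down, at most 1.15 rad. A weak spring shuts it from any angle (about 0.07 N m shut, 0.2 N m wide open). A fingertip moved along +x a few mm above ledge level wedges it open, the further the wider: about 0.3 rad with the finger's front 70 mm past the edge, 0.65 rad at 97 mm
- matchbox_center (a point): Centre (half-way up) of the finished cardboard matchbox lying flat on the ledge: 36 mm (its x) by 52 mm (its y) by 14 mm high, about 15 g, loose. It starts with its x within 0.3 rad of the caddy's x, its centre 38 to 52 mm before the edge. With the flap open, it tips over the edge and drops in once its centre is past the edge
- tumbler: Black plastic tumbler, 68 mm across, 95 mm high, standing beside the caddy; origin at the centre of its underside. To be left alone
- lighter: Gas lighter lying on the counter across the caddy's ledge end, 45 mm or more away from it, 215 mm long, 22 mm wide, 18 mm high: black handle with a steel tube; origin on its underside near the middle, x along it to the handle's end. To be left alone
- ladle: Steel ladle lying on the counter beside the white drawer organiser, bowl 84 mm across, handle 230 mm along its -x; origin under the bowl. To be left alone
- bowl: Larger of two nested aluminium bowls, 160 mm across, 60 mm high, near the iron tawa; origin at the centre of its underside. To be left alone
- salt_jar: Glass salt jar with a steel cap, 70 mm across, 110 mm high; origin at the centre of its underside. To be left alone
- bowl_small: Smaller aluminium bowl, 116 mm across, 50 mm high, nested in the larger one; origin at the centre of its underside. To be left alone

How it is judged:
By the outcome, as a careful person would: the job done as asked, in the order asked, and still so for the second after the job is handed in, with the robot touching nothing.
It also fails if it takes over 40 s, if anything falls off the work surface, if the arm or the gripper's body presses on something with over 40 N, if the wrist force passes 120 N, or if a joint passes its speed limit or range.

ROBOT

A 7-joint arm with a two-finger parallel gripper is mounted at the origin on the work surface. World frame = base frame: x ahead of the robot, y to its left, z up, the work surface at z = 0. Lengths are in m, angles in rad, forces in N, time in s.
With the tool pointing down it reaches from about 0.4 to 0.85 m from the base axis. Payload 4.5 kg.
Tool frame: the origin (TCP) lies between the finger pads; the fingertips stand 11 mm ahead of it and the grasp point (between the pads) lies 8 mm behind it (r.tip_reach is the distance from the TCP to the fingertips, in m); x points along the fingers, y is the direction in which the jaws open and shut, and the axes are right-handed (so a half turn about x gives the same grasp; the last joint's range is limited). The gripper opens to 88 mm and grips with 3 to 60 N. Pads are 18 mm wide; open, the fingers measure 123 mm over their backs; the gripper's body (75 mm by 187 mm) begins 45 mm behind the grasp point.
Start: joints at [1.205, 0.689, -0.195, 1.565, 0.157, 0.902, -0.215], TCP at [0.243, -0.576, 0.25] pointing down, gripper open.
Joint ranges: [-3.01, 3.01], [-0.46, 2.08], [-1.47, 1.51], [0.13, 2.56], [-1, 4.14], [0.04, 2.09], [-2.66, 2.66]. Speed limits (rad/s): [2.57, 2.57, 3.14, 3.14, 3.14, 3.14, 3.14].

INTERFACE

Orientations are given as a unit quaternion [x, y, z, w].
In Python, from plant import r gives the robot as it stands.
- The arm moves only by the tool drive_tool, never from a script. Its argument "deltas" is a list of rows, each a list of 3 entries, a list of its own where there are three numbers: the turn, a rotation vector about the tool's x, y, z in degrees, then the shift along the tool's x, y, z in cm, then the finger opening in cm, from 0 to 8.81. A call has 1 to 12 rows; each row shifts and turns the commanded pose from where the row before left it, along the tool's axes as they then stand; what a row does not reach is not made up. A row lasts 1/12 s, in which the tool goes at most 41.7 mm and 7.16 degrees, less where a joint would pass 70% of its speed; a pose out of reach is approached as far as the arm can. A call is refused whole if a number of a shift passes 4.17 or a number of a turn 7.16, either way. A call with a gripper value outside its range is refused whole. The fingers move at their own pace and stop on an object; "force" is the grip in N (left out, the last holds). Time passes only in rows, so rows that do not move let the fingers close. It gives the time, the measured TCP pose, the force and the opening at its end, in the units of the state.
- r.get_state(): the state, without advancing time (a new reading comes with each control period).
- r.snapshot(name): name is "scene" or "top" or "wrist"; returns a dict with "color" (400x640x3 uint8, red, green, blue), "fov_y" (degrees; the focal length in pixels is half the picture's height over the tangent of half this angle, whatever the lens; pixels are square), "cx", "cy" (the principal point, pixels), "extrinsics" (4x4, takes a point from world to camera coordinates); the wrist camera has in their place "tool_from_camera" (4x4, takes a point from camera to tool coordinates, whose origin is the TCP and whose axes are the tool frame's). Camera axes: x right, y up, looking along -z (the intrinsics and any distortion apply to the point x, -y, -z); pixel columns grow to the right and rows downward; lengths in m; the calibration is good to about 2 mm. The wrist camera is an equidistant fisheye: a pixel r from the principal point sees the ray r / f radians off the axis. A picture is of the moment at which its call begins: read the wrist's pose just before it. There is no depth.
- r.finish_job(): hands the job in, once; it reports no verdict.
The state is a dict: "clock": time; "q": joint angles; "qd": joint speeds; "joint_torque": joint torques, N m; "tool_pos": TCP position; "eef_rot": TCP orientation; "contact_force": force on the tool from outside, world axes, zero at the start; "moment": the same for the moment, N m; "opening": opening from 0.0 (shut) to 1.0 (fully open).
Only numpy, scipy, OpenCV 4.12 (cv2) and the standard library are available. Lean on these libraries where they do the work, as an engineer would, in place of code of your own. Each camera call takes 0.05 s, during which the arm holds its last target. There are 200 camera calls.

## Working session

There is one attempt and no reset: what is moved stays moved. The work goes in short steps, Python scripts to look and compute and a tool call to move; the robot and the scene stay as the last step left them, time stands still between calls to the robot, and variables do not carry over. Pictures are saved under pics/ and viewed, about 8 in all and at most 12, crops included, and the job is handed in when it is done.

Besides the shell and the picture viewer there is one more tool, called after ">>>" as name(argument=value, ...) on one line, values as JSON. drive_tool: Moves the arm, as the interface text tells. Its arguments: {"type":"object","properties":{"deltas":{"type":"array","items":{"type":"array"}},"force":{"type":"number"}},"required":["deltas"]}

```bash
mkdir -p pics; ls; python3 - <<'E'
from plant import r
import cv2,numpy as np,pickle
s=r.get_state();print(s)
d={n:r.snapshot(n) for n in("scene","top")}
pickle.dump(d,open("snap.pkl","wb"))
for n in d:
    cv2.imwrite(f"pics/{n}0.png",d[n]["color"][:,:,::-1]);print(n,d[n]["fov_y"],d[n]["cx"],d[n]["cy"],d[n]["extrinsics"].round(3).tolist(), d[n].keys())
E
```

```text
pics
{'clock': 0.0, 'q': array([ 1.20479335,  0.69001353, -0.19452601,  1.56633438,  0.15727188,
        0.90250029, -0.21507704]), 'qd': array([ 1.73671397e-04,  2.03420200e-05,  1.35296949e-03, -7.61941131e-04,
       -9.03912715e-04,  3.26055857e-04, -5.47856330e-04]), 'joint_torque': array([ 8.17318451e-04, -5.27563834e+01, -1.26690131e+00, -1.53428346e+01,
       -5.28004928e-02,  6.67666522e-03,  1.34150887e-04]), 'tool_pos': array([ 0.24300173, -0.57515874,  0.24889445]), 'eef_rot': array([-0.69285187, -0.14108454,  0.69318488, -0.13980758]), 'contact_force': array([-0.1841461 ,  0.87738439,  0.53305133]), 'moment': array([0.00820292, 0.00265522, 0.01364432]), 'opening': 0.9990625032922622}
scene 49.462867771779365 314.1200139016156 196.10121537137883 [[0.578, 0.816, -0.009, -0.323], [-0.688, 0.493, 0.533, 0.326], [0.439, -0.302, 0.846, -1.457], [0.0, 0.0, 0.0, 1.0]] dict_keys(['color', 'fov_y', 'cx', 'cy', 'extrinsics'])
top 43.931484781029 316.98937619076355 210.86148232737176 [[0.023, -1.0, 0.003, 0.006], [0.988, 0.023, 0.151, -0.574], [-0.151, -0.0, 0.989, -1.293], [0.0, 0.0, 0.0, 1.0]] dict_keys(['color', 'fov_y', 'cx', 'cy', 'extrinsics'])
```

View pics/scene0.png

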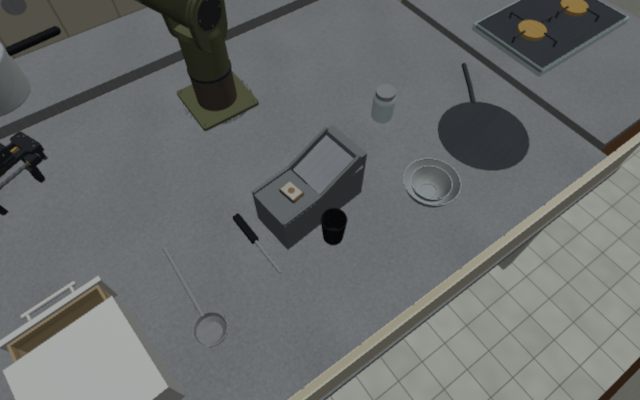

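View pics/top0.png

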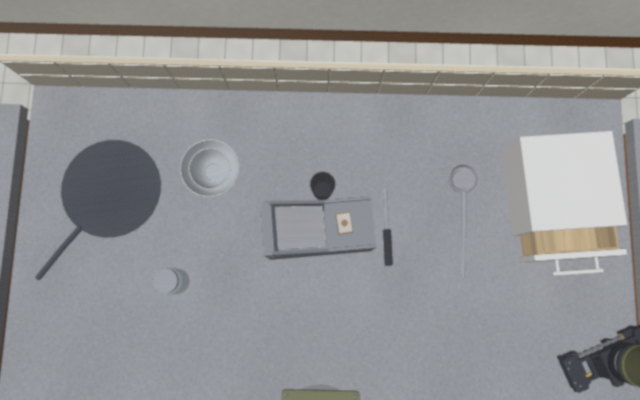

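The scene view shows the caddy with the matchbox at (291,191). In the top view the caddy spans about (265–375, 198–257), with the matchbox at (344,223), the tumbler at (322,186) and the lighter at (388,230). Next I'll enlarge the caddy in both views.

```bash
cat > h.py <<'E'
import numpy as np
def cam(s):
    f=s["color"].shape[0]/2/np.tan(np.radians(s["fov_y"])/2); E=s["extrinsics"]; return f,s["cx"],s["cy"],E[:3,:3],E[:3,3]
def ray(s,u,v,z):
    f,cx,cy,R,t=cam(s); c=-R.T@t; d=R.T@np.array([(u-cx)/f,-(v-cy)/f,-1]); return c+d*(z-c[2])/d[2]
def proj(s,p):
    f,cx,cy,R,t=cam(s); q=R@np.asarray(p)+t; return cx-f*q[0]/q[2], cy+f*q[1]/q[2]
E
python3 - <<'E'
import pickle,cv2,numpy as np
from h import *
d=pickle.load(open("snap.pkl","rb"))
a=d["top"]["color"][185:270,255:395,::-1]; b=d["scene"]["color"][120:250,240:380,::-1]
A=cv2.resize(a,None,fx=5,fy=5,interpolation=cv2.INTER_CUBIC)
B=cv2.resize(b,None,fx=4,fy=4,interpolation=cv2.INTER_CUBIC)
cv2.imwrite("pics/A.png",cv2.convertScaleAbs(A,alpha=1.6)); cv2.imwrite("pics/B.png",cv2.convertScaleAbs(B,alpha=1.6))
for n,z in(("top",.144),("scene",.144)):
    hsv=cv2.cvtColor(d[n]["color"],cv2.COLOR_RGB2HSV).astype(int); 
    c=d[n]["color"].astype(int); m=((c[:,:,0]-c[:,:,2])>25).astype(np.uint8)
    y0,y1,x0,x1=(185,270,255,395) if n=="top" else (120,250,240,380)
    k=np.zeros_like(m);k[y0:y1,x0:x1]=m[y0:y1,x0:x1]
    cs,_=cv2.findContours(k,cv2.RETR_EXTERNAL,cv2.CHAIN_APPROX_NONE); q=max(cs,key=cv2.contourArea)
    w=np.array([ray(d[n],u,v,z)[:2] for u,v in q[:,0]]); print(n,k.sum(),cv2.minAreaRect((w*1000).astype(np.float32)))
E
```

```text
top 42 ((530.2861938476562, -48.364376068115234), (12.507634162902832, 14.915112495422363), 1.3437354564666748)
scene 60 ((529.24951171875, -47.94024658203125), (15.165141105651855, 11.958207130432129), 54.38039016723633)
```

View pics/A.png

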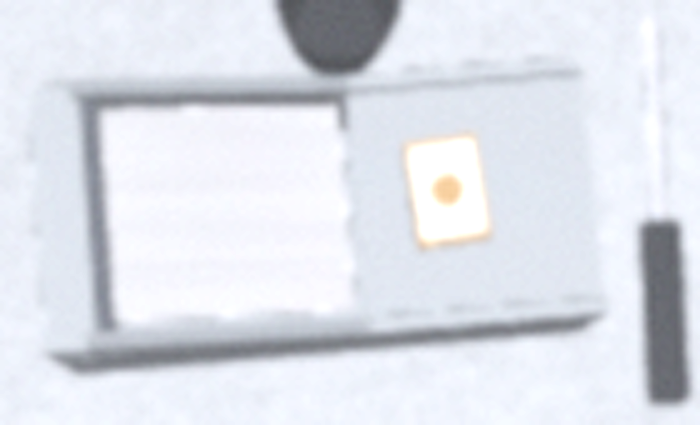

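View pics/B.png

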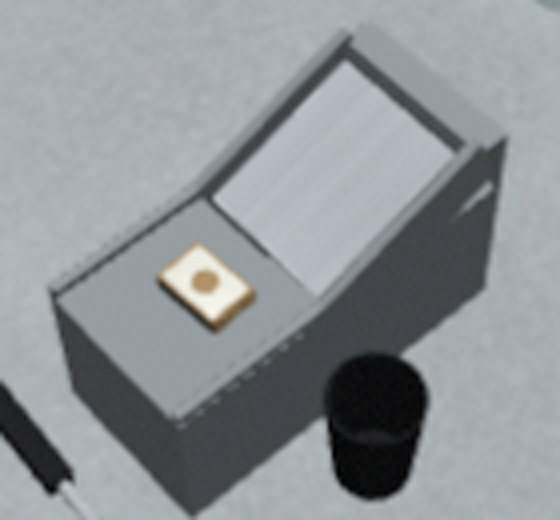

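```bash
python3 - <<'E'
import pickle,numpy as np
from h import *
d=pickle.load(open("snap.pkl","rb"))
T=lambda x,y,z:(ray(d["top"],255+(x+.5)/5-.5,185+(y+.5)/5-.5,z)*1000).round(1)[:2]
S=lambda x,y,z:(ray(d["scene"],240+(x+.5)/4-.5,120+(y+.5)/4-.5,z)*1000).round(1)[:2]
print("ledge end lip corners T",T(580,66,.14),T(604,305,.14)," S",S(178,418,.14),S(52,292,.14))
print("edge T",T(343,100,.13),T(361,318,.13)," S",S(322,294,.13),S(208,196,.13))
print("flap top(hinge) T",T(97,106,.18),T(115,328,.18)," S",S(458,155,.18),S(347,60,.18))
print("hood rear S (504,137),(365,25)",S(504,137,.183),S(365,25,.183))
print("box T",[T(*p,.144) for p in((405,142),(476,133),(493,238),(421,248))])
print("box S",[S(*p,.144) for p in((158,279),(199,243),(255,292),(214,318))])
print("dot T",T(447,189,.144),"S",S(205,281,.144))
print("tumbler rim centre S",S(376,397,.095)," lighter T",T(662,222,.01),T(668,402,.015),T(650,20,.01))
E
```

```text
ledge end lip corners T [ 594.8 -114.4] [ 475.  -127.1]  S [ 598.7 -114.2] [ 477.4 -129.4]
edge T [576.4   4. ] [466.6  -7.3]  S [572.1  11.3] [466.5  -5. ]
flap top(hinge) T [562.4 123.6] [455.2 111.1]  S [563.5 122.9] [459.9 111.9]
hood rear S (504,137),(365,25) [570.9 153.7] [444.6 137.8]
box T [array([553.6, -27.1]), array([559. , -62.4]), array([506.6, -71.5]), array([500.8, -35.9])]
box S [array([510.4, -71.1]), array([502.6, -35.1]), array([553.8, -27.1]), array([554.8, -58.6])]
dot T [530.5 -48.4] S [528.8 -48. ]
tumbler rim centre S [636.8   7. ]  lighter T [ 532.4 -174.2] [ 433.8 -177. ] [ 645.4 -167.4]
```

Measured values agree between views: ledge edge about (523.5, −4) mm, caddy x heading about 96.3°, and matchbox about 44 mm before the edge and 2 mm off centre. I'll hold the jaw at about 21.5° to the caddy's x, with one finger leading into the mouth at y = +41 and the other behind the box.

```bash
cat > plan.py <<'E'
import numpy as np
from scipy.spatial.transform import Rotation as R
from plant import r
PSI=np.radians(96.3); E0=np.array([.5235,-.004]); TH=np.radians(21.5)
cx=np.array([np.cos(PSI),np.sin(PSI)]); cy=np.array([-cx[1],cx[0]])
def tgt(x,y,z): return np.r_[E0+cx*x+cy*y,z]
def loc(p): d=np.asarray(p)[:2]-E0; return np.r_[d@cx,d@cy]*1000
def Rt(sign=1):
    a=PSI+TH; y=sign*np.array([np.cos(a),np.sin(a),0]); x=np.array([0,0,-1.]); return R.from_matrix(np.c_[x,y,np.cross(x,y)])
def rel(p,sign=1):
    s=r.get_state(); C=R.from_quat(s["eef_rot"])
    print("t",s["clock"],"loc",loc(s["tool_pos"]).round(1),"z",s["tool_pos"][2].round(4),"F",s["contact_force"].round(2),"op",round(s["opening"],3))
    print("turn deg",np.degrees((C.inv()*Rt(sign)).as_rotvec()).round(2),"shift cm in current",(C.inv().apply(p-s["tool_pos"])*100).round(2),"in target frame",(Rt(sign).inv().apply(p-s["tool_pos"])*100).round(2))
    return s
E
python3 - <<'E'
from plan import *
s=rel(tgt(-.0589,.0223,.25)); rel(tgt(-.0589,.0223,.25),-1)
print(R.from_quat(s["eef_rot"]).as_matrix().round(3))
E
```

```text
t 0.1 loc [-537.   341.5] z 0.249 F [-0.23  0.33 -0.46] op 0.997
turn deg [ 1.7511e+02  1.4000e-01 -0.0000e+00] shift cm in current [ -0.05 -36.69 -44.25] in target frame [-0.1  32.79 47.22]
t 0.1 loc [-537.   341.5] z 0.249 F [-0.23  0.33 -0.46] op 0.997
turn deg [-4.89  0.    0.09] shift cm in current [ -0.05 -36.69 -44.25] in target frame [ -0.1  -32.79 -47.22]
[[-0.001  0.389 -0.921]
 [ 0.001 -0.921 -0.389]
 [-1.    -0.002  0.   ]]
```

>>> drive_tool(deltas=[[[-4.9,0,0],[0,-3.3,-2.3],8.81],[[0,0,0],[0,-3.3,-2.3],8.81],[[0,0,0],[0,-3.3,-2.3],8.81],[[0,0,0],[0,-3.3,-2.3],8.81],[[0,0,0],[0,-3.3,-2.3],8.81],[[0,0,0],[0,-2.0,-3.6],8.81],[[0,0,0],[0,-2.0,-3.6],8.81],[[0,0,0],[0,-2.0,-3.6],8.81],[[0,0,0],[0,-2.0,-3.6],8.81],[[0,0,0],[0,-2.0,-3.6],8.81],[[0,0,0],[0,-2.0,-3.6],8.81],[[0,0,0],[0,0,0],8.81]])

```text
clock: 1.1
tool_pos: [0.4121, -0.1612, 0.25]
eef_rot: [0.687, 0.176, -0.683, 0.174]
contact_force: [0.4, -1.2, 0.1]
opening: 0.999
```

```bash
python3 - <<'E'
from plan import *
rel(tgt(-.0589,.0223,.25),-1)
E
```

```text
t 1.1 loc [-144.1  128. ] z 0.25 F [ 0.44 -1.22  0.07] op 0.999
turn deg [ 0.88 -0.37  0.06] shift cm in current [  0.09  -3.85 -13.01] in target frame [  0.    -4.05 -12.95]
```

>>> drive_tool(deltas=[[[0.9,-0.4,0],[0,-1.0,-3.2],8.81],[[0,0,0],[0,-1.0,-3.2],8.81],[[0,0,0],[0,-1.0,-3.2],8.81],[[0,0,0],[0,-1.0,-3.3],8.81],[[0,0,0],[0,0,0],8.81],[[0,0,0],[0,0,0],8.81],[[0,0,0],[0,0,0],8.81]])

```text
clock: 1.68
tool_pos: [0.5021, -0.0761, 0.2486]
eef_rot: [-0.685, -0.164, 0.691, -0.165]
contact_force: [0.5, -0.9, 0.3]
opening: 1.001
```

```bash
cat > wr.py <<'E'
import cv2,numpy as np
from plan import *
def shot(name):
    s=r.get_state(); w=r.snapshot("wrist"); cv2.imwrite(f"pics/{name}.png",w["color"][:,:,::-1])
    import pickle; pickle.dump((s["tool_pos"],s["eef_rot"],w),open("w.pkl","wb")); return s,w
def wray(s,w,u,v,z):
    f=w["color"].shape[0]/2/np.tan(np.radians(w["fov_y"])/2); a=np.array([u-w["cx"],v-w["cy"]]); n=np.linalg.norm(a); t=n/f
    d=np.r_[np.sin(t)*a[0]/n,-np.sin(t)*a[1]/n,-np.cos(t)]; M=np.array(w["tool_from_camera"]); C=R.from_quat(s["eef_rot"])
    d=C.apply(M[:3,:3]@d); c=C.apply(M[:3,3])+s["tool_pos"]; return c+d*(z-c[2])/d[2]
def wproj(s,w,p):
    M=np.array(w["tool_from_camera"]); C=R.from_quat(s["eef_rot"]); q=M[:3,:3].T@(C.inv().apply(np.asarray(p)-s["tool_pos"])-M[:3,3])
    f=w["color"].shape[0]/2/np.tan(np.radians(w["fov_y"])/2); t=np.arctan2(np.hypot(q[0],q[1]),-q[2]); h=np.hypot(q[0],q[1])
    return w["cx"]+f*t*q[0]/h, w["cy"]-f*t*q[1]/h
E
python3 - <<'E'
from wr import *
s,w=shot("w1"); rel(tgt(-.0589,.0223,.25),-1); print(np.array(w["tool_from_camera"]).round(3).tolist(),w["fov_y"])
for n,p in dict(edge0=(0,0,.13),edgeR=(0,.057,.13),edgeL=(0,-.057,.13),end=(-.12,0,.13),hinge=(.125,0,.18)).items(): print(n,np.round(wproj(s,w,tgt(*p)),1))
E
```

```text
t 1.7333 loc [-69.9  29.5] z 0.2487 F [ 1.27 -0.04 -0.41] op 0.995
turn deg [-0.99  0.52  0.  ] shift cm in current [-0.14 -0.78 -1.06] in target frame [-0.13 -0.76 -1.07]
[[0.001, 0.322, -0.947, -0.135], [1.0, -0.001, 0.0, 0.0], [-0.001, -0.947, -0.322, -0.084], [0.0, 0.0, 0.0, 1.0]] 65.70646984690485
edge0 [255.6 135.3]
edgeR [236.9 196.1]
edgeL [278.3  70. ]
end [388.2 184. ]
hinge [99.2 98.2]
```

View pics/w1.png

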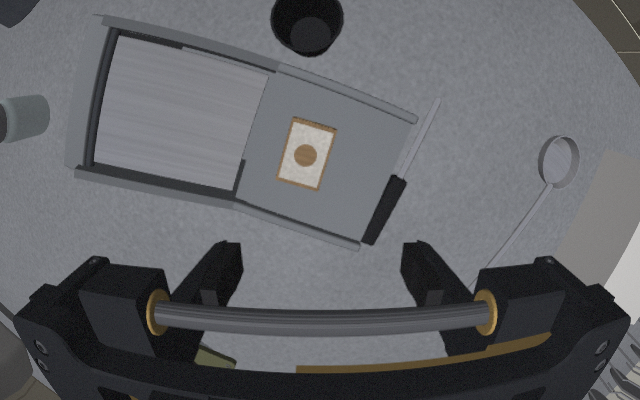

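The wrist view shows the ledge edge running from about (268,72) to (237,195), the ledge end from (415,118) to (358,245), and the matchbox dot at (305,155). Both fingers are at the bottom of the picture. I'll measure from it.

```bash
python3 - <<'E'
from wr import *
import pickle
p,q,w=pickle.load(open("w.pkl","rb")); s=dict(tool_pos=p,eef_rot=q)
L=lambda u,v,z: loc(wray(s,w,u,v,z)).round(1)
print("dot",L(305,155,.144))
print("edge",L(268,74,.13),L(240,185,.13))
print("end floor inner corners",L(413,124,.13),L(362,238,.13),"lip outer top",L(418,119,.14),L(360,249,.14))
print("hinge",L(118,35,.18),L(92,162,.18), "hood outer rear", L(97,15,.183),L(67,165,.183))
print("cheek inner near edge",L(268,72,.13),L(237,196,.13))
c=w["color"].astype(int); m=((c[:,:,0]-c[:,:,2])>18).astype(np.uint8); m[:,:250]=0; m[:,360:]=0; m[210:]=0; m[:100]=0
cs,_=cv2.findContours(m,cv2.RETR_EXTERNAL,cv2.CHAIN_APPROX_NONE); k=max(cs,key=cv2.contourArea); print(cv2.boundingRect(k))
print("box",cv2.minAreaRect(np.array([loc(wray(s,w,u,v,.144)) for u,v in k[:,0]],np.float32)))
E
```

```text
dot [-44.2  -1.1]
edge [  6.8 -51.3] [ 0.1 46.1]
end floor inner corners [-119.   -55.9] [-118.9   55.5] lip outer top [-118.1  -61.1] [-118.6   62.1]
hinge [121.7 -50.6] [122.6  53. ] hood outer rear [148. -63.] [150.5  63.8]
cheek inner near edge [  7.4 -52.8] [-0.  56.9]
(276, 117, 61, 74)
box ((-44.10601043701172, -1.656972885131836), (36.150840759277344, 53.12374496459961), 3.4272425174713135)
```

>>> drive_tool(deltas=[[[-1.0,0.5,0],[0,-0.9,-0.8],8.81],[[0,0,0],[0,0,0],8.81],[[0,0,0],[0,0,0],8.81],[[0,0,0],[0,0,0],8.81]])

```text
clock: 2.07
tool_pos: [0.5058, -0.064, 0.2491]
eef_rot: [0.687, 0.17, -0.686, 0.17]
contact_force: [0.2, 0.0, 0.2]
opening: 0.999
```

```bash
python3 - <<'E'
from plan import *
rel(tgt(-.063,.0223,.147),-1)
E
```

```text
t 2.0667 loc [-57.7  24.1] z 0.2491 F [0.22 0.01 0.18] op 0.999
turn deg [ 0.09 -0.09 -0.01] shift cm in current [10.21  0.56  0.04] in target frame [10.21  0.56  0.02]
```

>>> drive_tool(deltas=[[[0,0,0],[2.0,0.5,0],8.81],[[0,0,0],[2.0,0,0],8.81],[[0,0,0],[2.0,0,0],8.81],[[0,0,0],[2.0,0,0],8.81],[[0,0,0],[1.2,0,0],8.81],[[0,0,0],[0.5,0,0],8.81],[[0,0,0],[0,0,0],8.81],[[0,0,0],[0,0,0],8.81],[[0,0,0],[0,0,0],8.81]])

```text
clock: 2.82
tool_pos: [0.5092, -0.0682, 0.1528]
eef_rot: [0.687, 0.17, -0.685, 0.171]
contact_force: [-0.3, -1.1, 0.1]
opening: 1.001
```

```bash
python3 - <<'E'
from wr import *
rel(tgt(-.063,.0223,.147),-1); s,w=shot("w2")
s=r.snapshot("scene")["color"][130:260,240:380,::-1]
cv2.imwrite("pics/c2.png",np.hstack([cv2.resize(w["color"][:,:,::-1],(480,300)),cv2.resize(s,(316,300))]))
E
```

```text
t 2.8167 loc [-62.3  21.2] z 0.1528 F [-0.31 -1.15  0.12] op 1.001
turn deg [ 0.1  -0.18 -0.06] shift cm in current [0.58 0.03 0.13] in target frame [0.58 0.03 0.13]
```

View pics/c2.png

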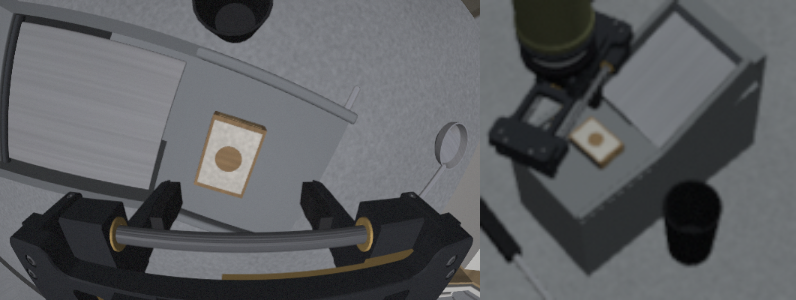

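The hand is at ledge level. The leading finger is by the near lip in front of the flap, and the other finger is behind the box. I'll lower it slightly and begin wedging the flap open.

>>> drive_tool(deltas=[[[0,0,0],[0.3,0,0],8.81],[[0,0,0],[0.3,0,0.1],8.81],[[0,0,0],[0,0,0],8.81],[[0,0,0],[0,-0.74,-0.3],8.81],[[0,0,0],[0,-0.74,-0.3],8.81],[[0,0,0],[0,-0.74,-0.3],8.81],[[0,0,0],[0,-0.74,-0.3],8.81],[[0,0,0],[0,0,0],8.81],[[0,0,0],[0,0,0],8.81]])

```text
clock: 3.67
tool_pos: [0.5046, -0.0356, 0.1461]
eef_rot: [0.687, 0.171, -0.685, 0.171]
contact_force: [0.1, 0.3, 1.0]
opening: 0.999
```

```bash
python3 - <<'E'
from wr import *
rel(tgt(0.043,.0223,.147),-1); s,w=shot("w3")
s=r.snapshot("scene")["color"][130:260,240:380,::-1]
cv2.imwrite("pics/c3.png",np.hstack([cv2.resize(w["color"][:,:,::-1],(480,300)),cv2.resize(s,(316,300))]))
E
```

```text
t 3.6667 loc [-29.3  22.3] z 0.1461 F [0.14 0.3  0.98] op 0.999
turn deg [ 0.22 -0.12  0.01] shift cm in current [-0.08 -6.72 -2.68] in target frame [-0.09 -6.73 -2.65]
```

View pics/c3.png

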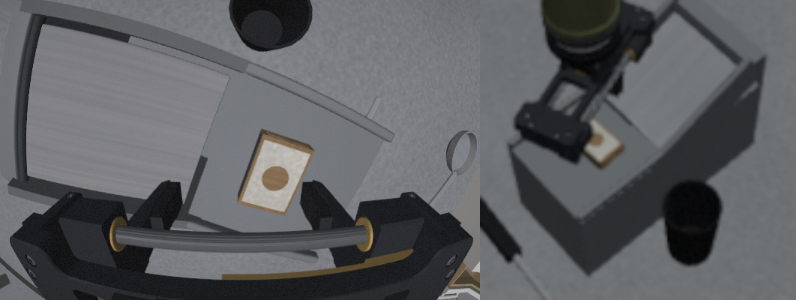

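>>> drive_tool(deltas=[[[0,0,0],[0,-0.74,-0.3],8.81],[[0,0,0],[0,-0.74,-0.3],8.81],[[0,0,0],[0,-0.74,-0.3],8.81],[[0,0,0],[0,-0.74,-0.3],8.81],[[0,0,0],[0,-0.74,-0.3],8.81],[[0,0,0],[0,0,0],8.81],[[0,0,0],[0,0,0],8.81]])

```text
clock: 4.35
tool_pos: [0.5004, 0.0041, 0.1461]
eef_rot: [0.687, 0.171, -0.685, 0.171]
contact_force: [0.4, 0.5, 1.7]
opening: 1.0
```

```bash
python3 - <<'E'
from wr import *
rel(tgt(0.043,.0223,.147),-1); s,w=shot("w4")
s=r.snapshot("scene")["color"][130:260,240:380,::-1]
cv2.imwrite("pics/c4.png",np.hstack([cv2.resize(w["color"][:,:,::-1],(480,300)),cv2.resize(s,(316,300))]))
E
```

```text
t 4.35 loc [10.6 22.1] z 0.1461 F [0.35 0.47 1.65] op 1.0
turn deg [ 0.21 -0.12  0.02] shift cm in current [-0.09 -3.02 -1.18] in target frame [-0.09 -3.02 -1.17]
```

View pics/c4.png

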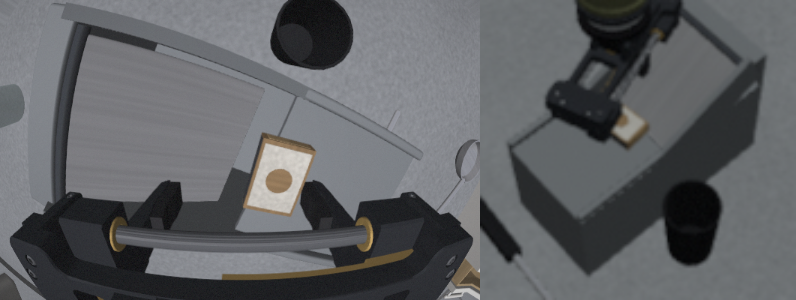

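The flap is held open, and the box is moving squarely with its front over the edge. I'll push it the rest of the way.

>>> drive_tool(deltas=[[[0,0,0],[0,-0.65,-0.26],8.81],[[0,0,0],[0,-0.65,-0.26],8.81],[[0,0,0],[0,-0.65,-0.26],8.81],[[0,0,0],[0,-0.65,-0.26],8.81],[[0,0,0],[0,-0.5,-0.2],8.81],[[0,0,0],[0,0,0],8.81],[[0,0,0],[0,0,0],8.81],[[0,0,0],[0,0,0],8.81]])

```text
clock: 5.12
tool_pos: [0.4967, 0.0366, 0.1462]
eef_rot: [0.687, 0.171, -0.686, 0.17]
contact_force: [-0.9, -1.1, 3.0]
opening: 1.0
```

```bash
python3 - <<'E'
from wr import *
rel(tgt(-0.03,.0223,.147),-1); s,w=shot("w5")
s=r.snapshot("scene")["color"][130:260,240:380,::-1]
cv2.imwrite("pics/c5.png",cv2.convertScaleAbs(np.hstack([cv2.resize(w["color"][:,:,::-1],(480,300)),cv2.resize(s,(316,300))]),alpha=1.5))
E
```

```text
t 5.1167 loc [43.3 22.2] z 0.1462 F [-0.93 -1.13  3.  ] op 1.0
turn deg [ 0.13 -0.1   0.02] shift cm in current [-0.09  6.8   2.71] in target frame [-0.08  6.81  2.7 ]
```

View pics/c5.png

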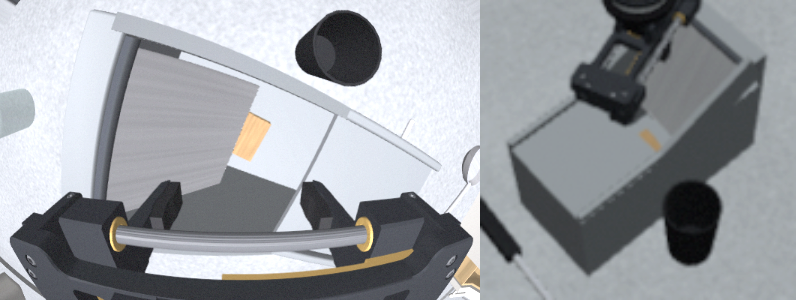

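```bash
python3 - <<'E'
from wr import *
s,w=shot("w6")
c=w["color"].astype(int); m=((c[:,:,0]-c[:,:,2])>18).astype(np.uint8); m[:,:250]=0; m[:,400:]=0; m[230:]=0; m[:100]=0
cs,_=cv2.findContours(m,cv2.RETR_EXTERNAL,cv2.CHAIN_APPROX_NONE); k=max(cs,key=cv2.contourArea); print(cv2.boundingRect(k))
for z in(.02,.04,.06,.13): print(z,cv2.minAreaRect(np.array([loc(wray(s,w,u,v,z)) for u,v in k[:,0]],np.float32)))
E
```

```text
(310, 149, 51, 67)
0.02 ((37.38019943237305, 9.975500106811523), (53.966766357421875, 29.46181297302246), 84.70335388183594)
0.04 ((40.16433334350586, 4.9600830078125), (49.83159255981445, 27.204317092895508), 84.70335388183594)
0.06 ((42.948455810546875, -0.05532646179199219), (45.69641876220703, 24.946813583374023), 84.70336151123047)
0.13 ((52.69291687011719, -17.60927391052246), (31.223295211791992, 17.04557228088379), 84.703369140625)
```

The blob's length matches the box's 52 mm only when cast onto the caddy floor, so the box is down inside. Now I'll back out and lift.

>>> drive_tool(deltas=[[[0,0,0],[0,1.1,0.44],8.81],[[0,0,0],[0,1.1,0.44],8.81],[[0,0,0],[0,1.1,0.44],8.81],[[0,0,0],[0,1.1,0.44],8.81],[[0,0,0],[0,1.1,0.44],8.81],[[0,0,0],[0,1.1,0.44],8.81],[[0,0,0],[0,1.1,0.44],8.81],[[0,0,0],[0,1.1,0.44],8.81],[[0,0,0],[0,1.0,0.4],8.81],[[0,0,0],[0,0,0],8.81],[[0,0,0],[0,0,0],8.81]])

```text
clock: 6.18
tool_pos: [0.5082, -0.0689, 0.1459]
eef_rot: [0.687, 0.17, -0.686, 0.17]
contact_force: [0.4, 0.7, -0.1]
opening: 0.996
```

>>> drive_tool(deltas=[[[0,0,0],[-1.5,0,0],8.81],[[0,0,0],[-3,0,0],8.81],[[0,0,0],[-3,0,0],8.81],[[0,0,0],[-3,0,0],8.81],[[0,0,0],[-2,0,0],8.81],[[0,0,0],[0,0,2.5],8.81],[[0,0,0],[0,0,2.5],8.81],[[0,0,0],[0,0,2.5],8.81],[[0,0,0],[0,0,0],8.81],[[0,0,0],[0,0,0],8.81],[[0,0,0],[0,0,0],8.81],[[0,0,0],[0,0,0],8.81]])

```text
clock: 7.18
tool_pos: [0.4429, -0.1028, 0.2709]
eef_rot: [0.687, 0.171, -0.685, 0.171]
contact_force: [-0.2, -0.2, -0.6]
opening: 1.0
```

```bash
python3 - <<'E'
from wr import *
rel(tgt(-0.06,.0223,.25),-1); s,w=shot("w7")
s=r.snapshot("scene")["color"][130:260,240:380,::-1]
cv2.imwrite("pics/c7.png",cv2.convertScaleAbs(np.hstack([cv2.resize(w["color"][:,:,::-1],(480,300)),cv2.resize(s,(316,300))]),alpha=1.5))
E
```

```text
t 7.1833 loc [-89.4  91. ] z 0.2709 F [-0.24 -0.16 -0.61] op 1.0
turn deg [ 0.22 -0.19 -0.  ] shift cm in current [ 2.12 -0.19 -7.46] in target frame [ 2.09 -0.22 -7.46]
```

View pics/c7.png

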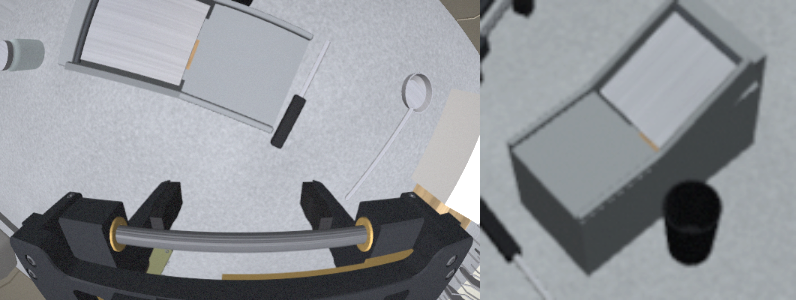

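An orange strip shows at the ledge edge, so the box may be caught between the flap and the edge. I'll look closer.

```bash
python3 - <<'E'
from wr import *
import pickle
p,q,w=pickle.load(open("w.pkl","rb")); s=dict(tool_pos=p,eef_rot=q)
sc=r.snapshot("scene")["color"]
a=cv2.resize(w["color"][40:120,220:300,::-1],(390,390),interpolation=cv2.INTER_CUBIC); b=cv2.resize(sc[160:210,280:330,::-1],(390,390),interpolation=cv2.INTER_CUBIC)
cv2.imwrite("pics/z7.png",cv2.convertScaleAbs(np.hstack([a,b]),alpha=1.5))
c=w["color"].astype(int); m=((c[:,:,0]-c[:,:,2])>18).astype(np.uint8); m[:,:220]=0; m[:,300:]=0; m[120:]=0
cs,_=cv2.findContours(m,cv2.RETR_EXTERNAL,cv2.CHAIN_APPROX_NONE); k=max(cs,key=cv2.contourArea)
for z in (.02,.07,.12,.13): print(z,cv2.minAreaRect(np.array([loc(wray(s,w,u,v,z)) for u,v in k[:,0]],np.float32)))
E
```

```text
0.02 ((28.61454200744629, 11.693764686584473), (6.291812419891357, 52.414329528808594), 0.08913955837488174)
0.07 ((17.309391021728516, 11.939669609069824), (5.47651481628418, 45.622432708740234), 0.08913817256689072)
0.12 ((6.004240036010742, 12.18557357788086), (4.661217212677002, 38.83053970336914), 0.08913745731115341)
0.13 ((3.7432098388671875, 12.234753608703613), (4.498157978057861, 37.472164154052734), 0.08913780748844147)
```

View pics/z7.png

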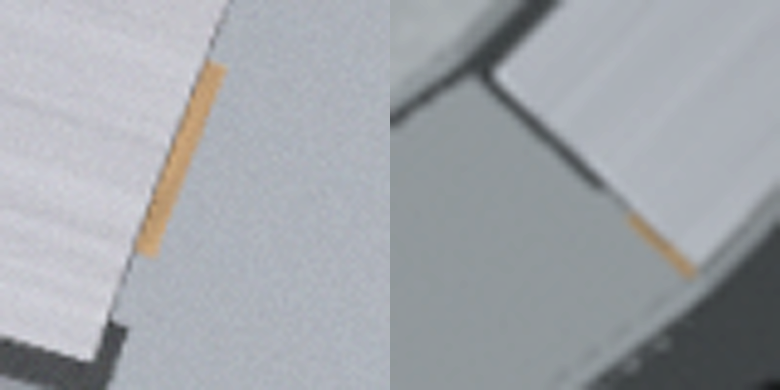

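```bash
python3 - <<'E'
from wr import *
from h import ray
import pickle
d=pickle.load(open("snap.pkl","rb")); S=r.snapshot("scene"); T=r.snapshot("top")
for z in(.02,.07,.13): print(z,[loc(ray(S,280+x/7.8-.5,160+y/7.8-.5,z)).round(1) for x,y in((240,215),(305,275))])
for n,a in(("scene",S),("top",T)):
    D=cv2.absdiff(a["color"],d[n]["color"]).max(2); y0,y1,x0,x1=(120,250,240,380) if n=="scene" else (185,270,255,395)
    M=(D>25).astype(np.uint8); k,l,st,_=cv2.connectedComponentsWithStats(M)
    print(n,[x.tolist() for x in st[1:] if x[4]>8])
E
```

```text
0.02 [array([50. , 36.1]), array([50.3,  0.8])]
0.07 [array([28.8, 10.8]), array([ 29.1, -22.8])]
0.13 [array([  3.4, -19.5]), array([  3.7, -51.1])]
scene [[135, 0, 55, 38, 612], [196, 0, 3, 5, 11], [194, 0, 83, 168, 5375], [0, 131, 48, 59, 1578], [279, 181, 25, 23, 296], [0, 205, 9, 11, 61]]
top [[337, 213, 16, 22, 257], [330, 215, 137, 185, 13826], [556, 324, 84, 69, 3538]]
```

The two views agree on the strip only at floor height. Cast at ledge level they disagree by more than 10 mm in y, so it is the box lying on the floor, seen through the slit. The flap pixels match the first picture, so it is shut.

```bash
python3 -c "
from plant import r
print(r.finish_job(), r.get_state()['clock'])"
```

```text
the job is handed in; nothing more can be done
the job is handed in; nothing more can be done
```

The matchbox is in the caddy, the flap is shut and the hand is clear; I handed the job in at about 7.3 s on the robot's clock. One finger wedged the flap open while the other pushed the matchbox off the ledge and in. I then backed out and lifted away.

- **Matchbox:** after I backed out, an orange strip at the ledge edge first looked like a jammed box. Wrist and scene views agree on it only at floor height (about 52 mm long, the box's width). Cast at ledge level, the two views disagree, so it is the box on the floor seen through the slit.
- **Flap:** its pixels match the first picture.
- **Other loose things:** compared with the first pictures, the only changes are the matchbox and the arm. In the top view the arm may have covered the lighter, but the scene view shows no change there.
- **Forces:** the wrist force I read after each move stayed at about 3 N or less.

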